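# Scan out the parts tote, then hold it up level

## Robot

A 6-joint arm with a two-finger parallel gripper is mounted at the origin on a cart in front of the work surface, level with it; the furniture and walls round the work are solid. World frame = base frame: x ahead of the robot, y to its left, z up, the work surface at z = 0. Lengths are in mm, angles in rad, forces in N, time in s.
With the tool pointing down it reaches from about 275 to 750 mm from the base axis. Payload 10.2 kg.
Tool frame: the origin (TCP) lies at the centre of the arm's flange, where the gripper is bolted on; the fingertips stand 173 mm ahead of it and the grasp point (between the pads) lies 155 mm ahead of it; z points along the fingers, y is the line along which they close (so a half turn about z gives the same grasp; the last joint's range is limited). The gripper opens to 85 mm and grips with 20 to 120 N. Pads are 22 mm wide; open, the fingers measure 114 mm over their backs; the gripper's body (76 mm by 85 mm) begins 54 mm behind the grasp point. The pads swing forward as they close: fully open they stand 13 mm farther back than shut.
Start: joints at [-1.326, 0.313, 1.498, -0, 1.331, -0.223], TCP at [236.724, -468.609, 404.694] pointing down, gripper open.
Joint ranges: [-2.94, 2.94], [-0.97, 2.17], [0.19, 2.56], [-1.23, 4.37], [0.02, 3.11], [-2.88, 2.88]. Speed limits (rad/s): [2.39, 2.39, 3.01, 3.14, 3.14, 3.14].

## Interface

Orientations are given as a unit quaternion [w, x, y, z].
In Python, from rig import ctrl gives the robot as it stands.
- The arm moves only by the tool hand_motion, called as name([rows], argument=value, ...), one row to a line, values as JSON. Schema: {"type":"object","properties":{"plan":{"type":"array","items":{"type":"array","items":{"type":"number"},"minItems":6,"maxItems":6},"minItems":1,"maxItems":8},"jaw":{"type":"number"},"force":{"type":"number"},"only":{"type":"string"},"quiet":{"type":"boolean"},"lines":{"type":"string"}},"required":["plan"],"additionalProperties":false}. plan is a list of rows, 1 to 8 of them, each of 6 numbers: dx, dy, dz in mm, then a rotation vector rx, ry, rz in rad; each row is the pose to reach, as a shift and turn from the pose commanded when the call began, along the tool's axes at that moment; what a row does not reach only later rows make up. A row lasts 1/10 s, in which the tool goes at most 50 mm and 0.15 rad, less where a joint would pass 70% of its speed; a pose out of reach is approached as far as the arm can. jaw is the opening from 0.0 (shut) to 1.0 (fully open), set as the call begins (left out keeps the last). The fingers move at their own pace and stop on an object; force is the grip in N (left out, the last holds). Time passes only in rows, so rows that do not move let the fingers close. The tool returns the time, the measured TCP pose, the force, the opening and the grip force at its end. only (a regular expression) keeps the lines of the reply that match it, lines (a string "A,B") keeps lines A to B, and quiet returns only ok. Input that does not fit is refused with a message, and nothing moves.
- ctrl.sense(): the state, without advancing time (a new reading comes with each control period).
- ctrl.capture(name): name is "side" or "top"; returns the picture (384x512x3 uint8, red, green, blue); there is no depth.
- ctrl.calibration(name): a dict with "fx", "fy", "cx", "cy" (pixels), "distortion" ([k1, k2, p1, p2, k3] as OpenCV has them; the pictures are not rectified), "position" and "attitude" of the camera in the world. Camera axes: x right, y down, z forward; pixel columns grow to the right and rows downward; lengths in mm; the calibration is good to about 2 mm. A picture is of the moment at which its call begins. calibration takes no time and is no camera call.
- ctrl.finish_job(): hands the job in; it is judged then, once.
The state is a dict: "time_s": time; "joints": joint angles; "dq": joint speeds; "tau": joint torques, N m; "eef_pos": TCP position; "ee_rot": TCP orientation; "force": force on the tool from outside, world axes, zero at the start; "wrist_torque": the same for the moment, N m; "grip_width": opening from 0.0 (shut) to 1.0 (fully open); "grip_force": force on a finger pad.
Only numpy, scipy, OpenCV 4.12 (cv2) and the standard library are available. Lean on these libraries where they do the work, as an engineer would, in place of code of your own. Each camera call takes 0.05 s, during which the arm holds its last target. There are 200 camera calls.

## Task

Book out the kit: while the steel tote stands on its mat in front of the bar-code scanner, squeeze the scanner's trigger fully home, then let go so that it springs back. Then take the tote by its wooden handle, lift it straight up above the mat with the block and the bush in it, level all the way, and hold it there still and level, its underside at least 12 cm above the mat; finish while holding it, and do not put it down. Leave the tape measure, the grease tin and the try square where they are.

Things in the scene. Friction and masses are not known exactly. Their poses are not given: they have to be found in the camera images.
- scanner: Grey pistol-grip scanner lying on its side, fixed in a dark steel stand. Origin at bench level; z up; it aims along its -y, at the tote. mm: foot plate x 0..110, y -55..45, 8 high; head with strap x 10..80, y -67..50, top z 95. The grip sticks out towards -x (the robot): x 10..-93, y -16..16, z 51..79; butt x -87..-103, 40 wide, 34 high. Free air under and beside the grip.
- squeeze_point (a point): Where to centre the gripper to squeeze: (-30, -7, 65) mm in the scanner's frame, same axes; midway between the grip's back (y = 16) and the outer face of the squeezed trigger (y = -28). Come from above, close along the scanner's y: one finger on the grip's back, one on the trigger. About 55 mm across here at rest, 44 mm squeezed home.
- trigger (a joint): Black trigger 62 mm long, 22 high, 10 thick, on the grip's -y side, hinged on a vertical pin at (8, -19) mm in the scanner's frame, reaching to x = -56. rad: 0 released, 0.24 fully home (free end swung 14 mm in +y to the grip, outer face parallel to it at y = -28). Sprung: 2.5 N at squeeze_point starts it, 6 N holds it home; it springs back.
- mat: Brown cork mat, 210 x 140 x 3 mm, fixed on the bench on the scanner's -y side; origin at the centre of its underside, x along its length.
- tote: Open steel tote standing on the mat: 180 (x) x 100 (y) x 34 mm, a 30 mm wide strap rising from the middle of each short end to 101 mm, a straight wooden handle between the straps along x. Origin at the centre of its underside, 3 mm above the bench at the start; z up. Bar-code tag on its +y side, towards the scanner. 0.36 kg empty, within 20 %.
- handle_mid (a point): Middle of the tote's handle, 88 mm above the tote's underside, axes as the tote's. The handle is 166 mm long in x, 16 mm thick in y, and lies 77 to 99 mm above the underside; grip it from above, closing along the tote's y. Things in the tote reach 42 mm above its underside. The loaded tote balances within 15 mm of this point.
- ali_block: Drilled aluminium block, 40 x 60 x 38 mm, 0.26 kg, loose in the tote at its -x end; origin at the centre of its underside.
- brass_bush: Flanged brass bush, 46 mm across, 30 mm high, 0.12 kg, loose in the tote at its +x end; origin at the centre of its underside.
- tape_measure: Yellow tape measure standing on the bench, 35 x 93 x 67 mm; bystander; origin at the centre of its underside.
- grease_tin: Round grease tin with red lid, 95 mm across, 82 mm high; bystander; origin at the centre of its underside.
- try_square: Try square with wooden stock and steel blade lying flat, 100 x 166 x 22 mm; bystander; origin at the centre of its underside.

How it is judged:
By the outcome, as a careful person would: the job done as asked, in the order asked, and still so for the second after the job is handed in, while the arm keeps its last pose, push and grip.
It also fails if it takes over 45 s, if anything falls off the work surface, if the arm or the gripper's body presses on something with over 40 N, if the wrist force passes 120 N, or if a joint passes its speed limit or range.

## Working session

There is one attempt and no reset: what is moved stays moved. The work goes in short steps, Python scripts to look and compute and a tool call to move; the robot and the scene stay as the last step left them, time stands still between calls to the robot, and variables do not carry over. Pictures are saved under pics/ and viewed, at most 10 in all, crops included, and the job is handed in when it is done.

```bash
ls; mkdir -p pics
```

Run:
```python
from rig import ctrl
import cv2
s=ctrl.sense(); print(s)
for n in("top","side"):
    cv2.imwrite(f"pics/{n}0.png",cv2.cvtColor(ctrl.capture(n),cv2.COLOR_RGB2BGR)); print(n,ctrl.calibration(n))
```

```text
pics
rig.py
{'time_s': 0.0, 'joints': array([-1.32636716e+00,  3.13458049e-01,  1.49841012e+00, -7.47909225e-06,
        1.33102040e+00, -2.23397800e-01]), 'dq': array([-0.00029846,  0.00014839,  0.00103476, -0.00200379, -0.00114947,
       -0.00071477]), 'tau': array([ 1.44183591e-04, -4.12269545e+01, -2.59738898e+01, -2.01124121e-04,
        4.18698110e-03,  1.08441009e-05]), 'eef_pos': array([ 236.72913085, -468.56169822,  404.14096653]), 'ee_rot': array([-6.47886204e-04,  9.72766345e-01,  2.31787012e-01, -1.04454034e-05]), 'force': array([ 0.11142406, -0.78475404,  0.08126117]), 'wrist_torque': array([ 0.03158845, -0.0367527 , -0.02042193]), 'grip_force': 0.0, 'grip_width': 1.0000566112247813}
top {'fx': 378.0803851555593, 'fy': 378.0803851555593, 'cx': 260.5453646573686, 'cy': 187.77454278855328, 'distortion': array([-0.02694311,  0.        ,  0.        ,  0.        ,  0.        ]), 'position': array([ 244.10594604,  -12.66681481, 1298.26224122]), 'attitude': array([-0.07944318,  0.72235299, -0.68276155,  0.07570738])}
side {'fx': 349.385926054959, 'fy': 349.385926054959, 'cx': 259.78623355420734, 'cy': 191.7072969800431, 'distortion': array([-0.10599718,  0.        ,  0.        ,  0.        ,  0.        ]), 'position': array([401.56349307, 783.94699809, 753.74420102]), 'attitude': array([ 0.02948765, -0.06663928,  0.90258469, -0.42430009])}
```

View pics/top0.png

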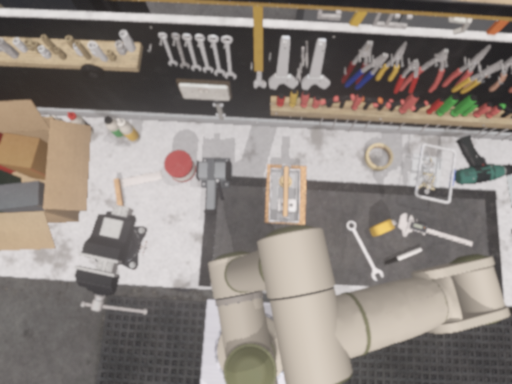

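View pics/side0.png

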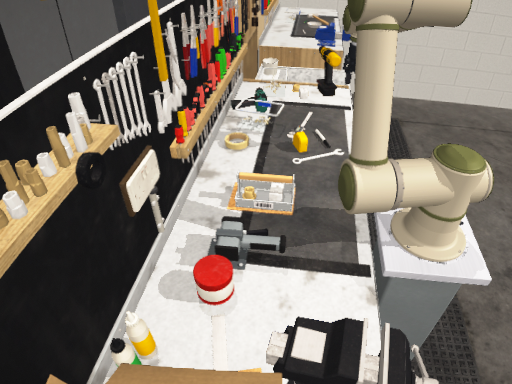

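The top view shows the scanner at about (213,180) with its grip pointing down to (211,207), the tote on its mat at about (286,193), and the tin at (179,165). The square is at about (130,185) and the yellow tape at (383,228). The side view shows the scanner at about (245,243) and the tote at (265,192). Next I'll enlarge crops of both views.

Create h.py:
```python
import numpy as np, cv2
from scipy.spatial.transform import Rotation as R
from rig import ctrl
C={n:ctrl.calibration(n) for n in("top","side")}
def K(c): return np.array([[c["fx"],0,c["cx"]],[0,c["fy"],c["cy"]],[0,0,1]])
def rot(q): return R.from_quat(np.roll(q,-1)).as_matrix()
def ray(n,uv):
    c=C[n]; p=cv2.undistortPoints(np.array([[uv]],float),K(c),c["distortion"])[0,0]
    d=rot(c["attitude"])@[p[0],p[1],1]; return c["position"],d/np.linalg.norm(d)
def onz(n,uv,z):
    o,d=ray(n,uv); return o+d*(z-o[2])/d[2]
def tri(a,b):
    (o1,d1),(o2,d2)=ray("top",a),ray("side",b)
    t=np.linalg.lstsq(np.c_[d1,-d2],o2-o1,rcond=None)[0]
    p,q=o1+t[0]*d1,o2+t[1]*d2; return (p+q)/2,np.linalg.norm(p-q)
def proj(n,P):
    c=C[n]; M=rot(c["attitude"]).T
    return cv2.projectPoints(np.array(P,float).reshape(-1,3),cv2.Rodrigues(M)[0],-M@c["position"],K(c),c["distortion"])[0][:,0]
```

Run:
```python
from h import *
t=cv2.imread("pics/top0.png"); s=cv2.imread("pics/side0.png")
cv2.imwrite("pics/tc.png",cv2.resize(t[145:235,185:315],None,fx=6,fy=6,interpolation=cv2.INTER_CUBIC))
cv2.imwrite("pics/sc.png",cv2.resize(s[165:275,200:305],None,fx=5.4,fy=5.4,interpolation=cv2.INTER_CUBIC))
```

```text
(no output)
```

View pics/tc.png

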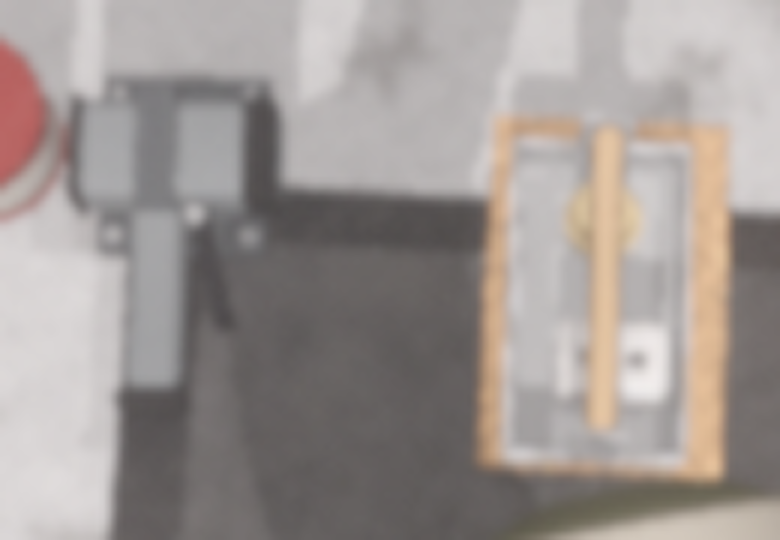

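View pics/sc.png

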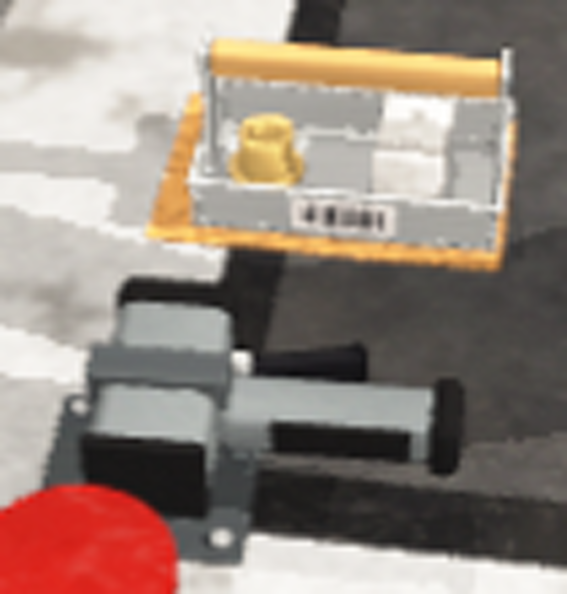

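The top crop shows the handle running from (605,125) to (600,430), the grip's top from (157,212) to (155,388), the hinge pin at (195,213), and foot bolts at (112,235), (248,235) and (252,92). The side crop shows the handle's ends at (213,60) and (502,78), the pin at (240,362), the butt around (447,425), and a foot bolt at (220,537).

Run:
```python
from h import *
np.set_printoptions(precision=1,suppress=True)
T=lambda x,y:((x+.5)/6-.5+185,(y+.5)/6-.5+145)
S=lambda x,y:((x+.5)/5.4-.5+200,(y+.5)/5.4-.5+165)
def yaw(a,b): d=np.array(b)-a; return np.degrees(np.arctan2(d[1],d[0]))
a,b=tri(T(606,124),S(213,57)),tri(T(601,430),S(501,78)); print("handle far/near",a,b,"mid",(a[0]+b[0])/2,"yaw",yaw(b[0],a[0]))
print("pin",tri(T(195,213),S(240,362)))
print("bolt left-near",tri(T(112,235),S(220,537)))
bl={k:onz("top",T(*k),8) for k in[(112,235),(248,235),(118,92),(252,92)]}; print(bl)
# masks
im=cv2.imread("pics/top0.png"); hsv=cv2.cvtColor(im,cv2.COLOR_BGR2HSV)
m=cv2.inRange(hsv,(8,70,120),(25,255,255)); 
pts=[]
for v in range(172,214):
    u=np.where(m[v,278:294])[0]+278
    if len(u): w=m[v,u].astype(float); pts.append((u.mean(),v,len(u)))
pts=np.array(pts); print(pts[::8])
f=np.polyfit(pts[:,1],pts[:,0],1)
A,B=[onz("top",(np.polyval(f,v),v),102) for v in(172,212)]; print("handle line z102",A,B,yaw(B,A))
print("handle ends top",onz("top",T(606,124),102),onz("top",T(601,430),102))
# grip centreline: light grey face
g=im.astype(int).sum(2)/3
P=[]
for v in range(184,208):
    row=g[v,200:224]; dark=row[[5,17]] ; P.append((v,*[int(x) for x in row[4:20]]))
for p in P[::6]: print(p)
# mat from top: corners
for k in[(497,118),(733,122),(480,468),(722,480)]: print("mat",k,onz("top",T(*k),3))
for k in[(190,95),(150,237),(500,270)]: print("mat side",onz("side",S(*k),3))
for k in[(190,225),(498,252)]: print("tote side bottom",onz("side",S(*k),3))
```

```text
handle far/near (array([593. , -77.1,  92.5]), np.float64(2.467784209635654)) (array([424.1, -81.6,  92.6]), np.float64(0.19088116734387117)) mid [508.6 -79.3  92.5] yaw 1.5148054196487006
pin (array([535.1, 147.4,  76.8]), np.float64(0.5201278304621164))
bolt left-near (array([536. , 203.6,   9.1]), np.float64(2.0412462012372177))
{(112, 235): array([535.2, 203.8,   8. ]), (248, 235): array([539.7, 124.4,   8. ]), (118, 92): array([622.2, 208.1,   8. ]), (252, 92): array([626.7, 128.7,   8. ])}
[[285.5 172.    2. ]
 [285.  180.    5. ]
 [285.  188.    3. ]
 [285.  196.    3. ]
 [284.5 204.    2. ]
 [285.  212.    3. ]]
handle line z102 [568.6 -77.7 102. ] [436.2 -79.8 102. ] 0.9258888739917437
handle ends top [591.5 -76.6 102. ] [422.6 -81.  102. ]
(184, 162, 142, 135, 150, 161, 165, 166, 166, 166, 161, 148, 128, 108, 93, 85, 84)
(190, 193, 177, 155, 153, 162, 165, 165, 165, 164, 159, 145, 122, 98, 86, 83, 80)
(196, 192, 173, 154, 153, 160, 163, 163, 163, 161, 156, 142, 117, 94, 86, 89, 90)
(202, 191, 166, 153, 157, 160, 162, 162, 162, 160, 153, 137, 113, 94, 96, 105, 109)
mat (497, 118) [620.3 -17.1   3. ]
mat (733, 122) [ 625.8 -157.1    3. ]
mat (480, 468) [411.5 -18.3   3. ]
mat (722, 480) [ 412.4 -157.1    3. ]
mat side [ 624.4 -150.8    3. ]
mat side [620.6 -14.2   3. ]
mat side [414.3 -16.7   3. ]
tote side bottom [599.4 -28.1   3. ]
tote side bottom [416.6 -31.8   3. ]
```

Run:
```python
from h import *
np.set_printoptions(precision=1,suppress=True)
T=lambda x,y:((x+.5)/6-.5+185,(y+.5)/6-.5+145)
S=lambda x,y:((x+.5)/5.4-.5+200,(y+.5)/5.4-.5+165)
print("butt top centre",onz("top",T(154,395),82), "grip R edges",onz("top",T(186,230),79),onz("top",T(181,370),79),"L",onz("top",T(130,230),79),onz("top",T(127,370),79))
print("head edges L/R top z95",onz("top",T(82,150),95),onz("top",T(246,150),95))
print("trigger end",tri(T(228,325),S(362,352)))
print("grip near top edge side",onz("side",S(250,420),79),onz("side",S(420,428),79))
print("grip far top edge side",onz("side",S(250,378),79),onz("side",S(420,392),79))
print("butt side top corners",onz("side",S(452,380),82),onz("side",S(448,425),82))
for O,y in [((525.8,168.4),3),((525.8,167),3)]:
    c,s=np.cos(np.radians(y)),np.sin(np.radians(y))
    W=lambda p:[O[0]+c*p[0]-s*p[1],O[1]+s*p[0]+c*p[1],p[2]]
    print("sq",W((-30,-7,65)))
    for n,f in(("top",lambda q:((q-[185,145]+.5)*6-.5)),("side",lambda q:((q-[200,165]+.5)*5.4-.5))):
        print(n,f(proj(n,[W(p) for p in[(-80,16,79),(-80,-16,79),(0,16,79),(0,-16,79),(-95,20,82),(-95,-20,82),(8,-19,77),(10,50,95),(10,-67,95),(80,50,95),(80,-67,95),(0,45,8),(0,-55,8)]])).round(0).tolist())
```

```text
butt top centre [431.  160.7  82. ] grip R edges [524.4 151.3  79. ] [446.  147.6  79. ] L [522.6 182.2  79. ] [444.4 177.   79. ]
head edges L/R top z95 [562.5 210.   95. ] [567.6 119.9  95. ]
trigger end (array([475.8, 124.9,  69.6]), np.float64(3.16987400083168))
grip near top edge side [523.3 186.3  79. ] [442.4 179.4  79. ]
grip far top edge side [528.1 159.3  79. ] [444.9 156.2  79. ]
butt side top corners [430.2 148.8  82. ] [429.3 178.2  82. ]
sq [np.float64(496.20746565106333), np.float64(159.83951456942967), 65]
top [[121.0, 368.0], [180.0, 369.0], [126.0, 226.0], [184.0, 226.0], [112.0, 395.0], [186.0, 395.0], [191.0, 213.0], [61.0, 201.0], [275.0, 202.0], [66.0, 78.0], [277.0, 79.0], [94.0, 254.0], [265.0, 254.0]]
side [[414.0, 429.0], [418.0, 380.0], [247.0, 417.0], [255.0, 368.0], [446.0, 433.0], [449.0, 372.0], [240.0, 366.0], [216.0, 446.0], [247.0, 272.0], [66.0, 435.0], [111.0, 263.0], [244.0, 558.0], [267.0, 408.0]]
sq [np.float64(496.20746565106333), np.float64(158.43951456942966), 65]
top [[124.0, 369.0], [182.0, 369.0], [129.0, 226.0], [187.0, 226.0], [115.0, 395.0], [188.0, 395.0], [193.0, 213.0], [63.0, 201.0], [277.0, 202.0], [69.0, 78.0], [280.0, 79.0], [96.0, 254.0], [268.0, 255.0]]
side [[415.0, 426.0], [418.0, 378.0], [248.0, 414.0], [256.0, 366.0], [446.0, 431.0], [450.0, 370.0], [241.0, 364.0], [216.0, 444.0], [248.0, 270.0], [67.0, 433.0], [112.0, 261.0], [244.0, 555.0], [268.0, 406.0]]
```

Create go.py:
```python
import sys
from h import *
x,y,z,yaw=map(float,sys.argv[1:5]) # grasp point target, tool-x yaw deg
s=ctrl.sense(); M=rot(s["ee_rot"]); c,n=np.cos(np.radians(yaw)),np.sin(np.radians(yaw))
G=np.array([[c,n,0],[n,-c,0],[0,0,-1]])
print("delta",(M.T@(np.array([x,y,z+155])-s["eef_pos"])).round(1),"rot",R.from_matrix(M.T@G).as_rotvec().round(3),"t",s["time_s"],"j",s["joints"].round(2))
```

```bash
python3 go.py 496 159 170 3
```

```text
delta [ 514.4 -443.2   79.8] rot [-0.001  0.     0.415] t 0.1 j [-1.33  0.31  1.5  -0.    1.33 -0.22]
```

hand_motion([
  [38, -32, 0, 0, 0, 0.03],
  [75, -64, 0, 0, 0, 0.06],
  [112, -97, 0, 0, 0, 0.09],
  [150, -129, 10, 0, 0, 0.12],
  [188, -162, 20, 0, 0, 0.15],
  [226, -194, 30, 0, 0, 0.18],
  [264, -227, 40, 0, 0, 0.21],
  [300, -258, 45, 0, 0, 0.24],
], jaw=1.0, force=40)

```text
time_s: 0.9
eef_pos: [387.6, -102.6, 359.2]
ee_rot: [-0.0, 0.994, 0.113, -0.0]
force: [0.6, -0.6, 0.6]
grip_width: 1.001
grip_force: 0.0
```

```bash
python3 go.py 496 159 170 3
```

```text
delta [ 164.3 -230.7   34.3] rot [-0.001  0.001  0.174] t 0.9 j [-0.55  0.08  1.91  0.    1.15  0.79]
```

hand_motion([
  [28, -40, 5, 0, 0, 0.03],
  [56, -79, 12, 0, 0, 0.06],
  [84, -118, 18, 0, 0, 0.09],
  [112, -157, 24, 0, 0, 0.12],
  [138, -194, 30, 0, 0, 0.15],
  [156, -219, 34, 0, 0, 0.174],
  [164, -230, 34, 0, 0, 0.174],
  [164, -230, 34, 0, 0, 0.174],
])

```text
time_s: 1.7
eef_pos: [495.4, 157.2, 325.6]
ee_rot: [0.0, 1.0, 0.028, -0.0]
force: [0.2, 0.2, -0.4]
grip_width: 1.005
grip_force: 0.0
```

```bash
python3 go.py 496 159 65 3
```

Run:
```python
from h import *
t=cv2.cvtColor(ctrl.capture("top"),cv2.COLOR_RGB2BGR); s=cv2.cvtColor(ctrl.capture("side"),cv2.COLOR_RGB2BGR)
a=cv2.resize(t[130:250,170:310],None,fx=2.8,fy=2.8,interpolation=cv2.INTER_CUBIC);b=cv2.resize(s[150:270,190:330],None,fx=2.8,fy=2.8,interpolation=cv2.INTER_CUBIC)
cv2.imwrite("pics/c1.png",np.hstack([a,b]))
```

```text
delta [  0.7  -1.8 105.6] rot [0.    0.001 0.004] t 1.7 j [ 0.08  0.38  1.62 -0.    1.14  1.6 ]
```

View pics/c1.png

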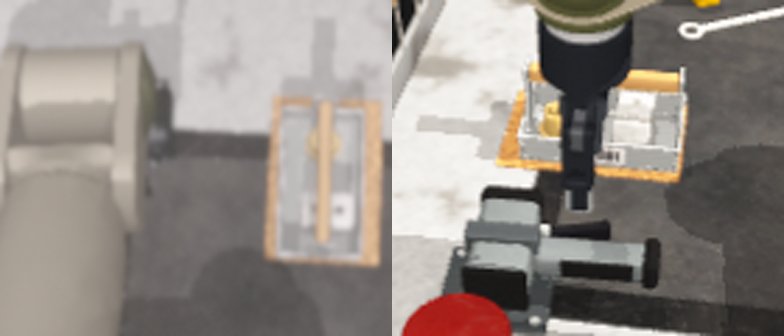

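The side view shows the gripper edge-on over the grip at about (580,205), with the tote still on its mat. Descending now.

hand_motion([
  [0, -0.7, 0, 0, 0, 0],
  [0, -0.7, 25, 0, 0, 0],
  [0, -0.7, 60, 0, 0, 0],
  [0, -0.7, 90, 0, 0, 0],
  [0, -0.7, 105, 0, 0, 0],
  [0, -0.7, 105, 0, 0, 0],
  [0, -0.7, 105, 0, 0, 0],
])

```text
time_s: 2.5
eef_pos: [495.5, 156.5, 221.7]
ee_rot: [-0.0, 1.0, 0.026, 0.0]
force: [0.1, 0.7, 0.0]
grip_width: 1.0
grip_force: 0.0
```

```bash
python3 go.py 496 159 65 3
```

```text
delta [ 0.6 -2.5  1.7] rot [ 0.    -0.001  0.   ] t 2.5 j [ 0.08  0.52  1.72 -0.    0.9   1.6 ]
```

hand_motion([
  [0.5, -2.5, 1.7, 0, 0, 0],
  [0.5, -2.5, 1.7, 0, 0, 0],
  [0.5, -2.5, 1.7, 0, 0, 0],
], jaw=0.7)

```text
time_s: 2.8
eef_pos: [495.9, 159.6, 219.9]
ee_rot: [0.0, 1.0, 0.027, 0.001]
force: [0.7, -2.4, 1.2]
grip_width: 0.703
grip_force: 1.1
```

```bash
python3 go.py 496 159 65 3
```

```text
delta [ 0.1  0.6 -0.1] rot [ 0.    -0.002  0.002] t 2.8 j [ 0.09  0.53  1.72 -0.    0.9   1.6 ]
```

hand_motion([
  [0, 0, 0, 0, 0, 0],
  [0, 0, 0, 0, 0, 0],
  [0, 0, 0, 0, 0, 0],
  [0, 0, 0, 0, 0, 0],
  [0, 0, 0, 0, 0, 0],
], jaw=0.4, force=30)

```text
time_s: 3.3
eef_pos: [495.6, 160.7, 220.2]
ee_rot: [-0.001, 1.0, 0.026, 0.001]
force: [-3.0, 8.1, 9.8]
grip_width: 0.505
grip_force: 34.3
```

```bash
python3 go.py 496 159 65 3
```

```text
delta [0.4 1.7 0.2] rot [-0.003 -0.001 -0.   ] t 3.3 j [0.09 0.53 1.72 0.   0.9  1.6 ]
```

Run:
```python
from h import *
s=cv2.cvtColor(ctrl.capture("side"),cv2.COLOR_RGB2BGR)
cv2.imwrite("pics/c2.png",cv2.resize(s[180:280,200:310],None,fx=5,fy=5,interpolation=cv2.INTER_CUBIC)); print(ctrl.sense()["grip_width"],ctrl.sense()["force"],ctrl.sense()["grip_force"])
```

```text
0.5058197981365342 [-2.91832753  8.32577087  8.82259116] 34.32147681713104
```

View pics/c2.png

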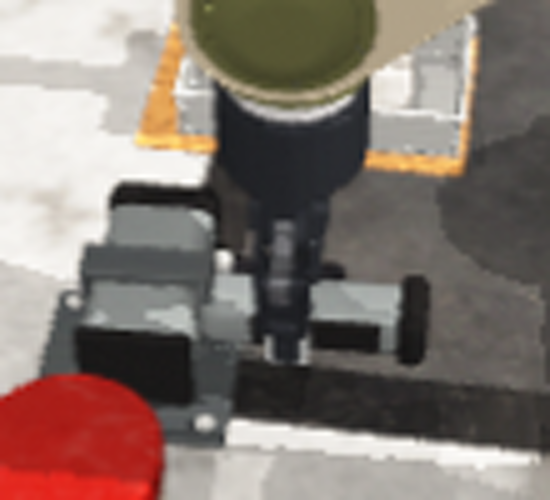

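The fingers close around the grip at (285,300), and the black trigger end at (340,272) now lies against the grip. The opening of 0.506 (about 43 mm) matches the squeezed-home size, so I'll let go.

hand_motion([
  [0, 0, 0, 0, 0, 0],
  [0, 0, 0, 0, 0, 0],
  [0, 0, 0, 0, 0, 0],
  [0, 0, 0, 0, 0, 0],
  [0, 0, 0, 0, 0, 0],
  [0, 0, 0, 0, 0, 0],
], jaw=1.0)

```text
time_s: 3.95
eef_pos: [495.6, 159.7, 219.1]
ee_rot: [-0.0, 1.0, 0.027, -0.0]
force: [0.3, -0.3, -0.8]
grip_width: 0.999
grip_force: 0.0
```

hand_motion([
  [0, 1, -20, 0, 0, 0],
  [0, 1, -60, 0, 0, 0],
  [0, 1, -105, 0, 0, 0],
  [0, 1, -125, 0, 0, 0],
  [0, 1, -125, 0, 0, 0],
  [0, 1, -125, 0, 0, 0],
])

```text
time_s: 4.55
eef_pos: [495.5, 158.6, 343.6]
ee_rot: [-0.0, 1.0, 0.027, -0.0]
force: [-0.5, -0.4, -0.4]
grip_width: 0.999
grip_force: 0.0
```

```bash
python3 go.py 508 -79 190 1.1
```

```text
delta [ -0.3 238.   -1.4] rot [-0.     0.001  0.035] t 4.55 j [0.08 0.36 1.6  0.   1.18 1.6 ]
```

hand_motion([
  [0, 35, 0, 0, 0, 0.01],
  [0, 75, 0, 0, 0, 0.02],
  [0, 115, 0, 0, 0, 0.03],
  [0, 155, 0, 0, 0, 0.035],
  [0, 195, 0, 0, 0, 0.035],
  [0, 225, 0, 0, 0, 0.035],
  [0, 238, -1, 0, 0, 0.035],
  [0, 238, -1, 0, 0, 0.035],
])

```text
time_s: 5.35
eef_pos: [508.5, -79.9, 344.1]
ee_rot: [-0.0, 1.0, 0.008, -0.001]
force: [-0.2, -0.3, 0.8]
grip_width: 0.996
grip_force: 0.0
```

Run:
```python
from h import *
np.set_printoptions(precision=1,suppress=True)
T=lambda x,y:((x+.5)/6-.5+185,(y+.5)/6-.5+145)
S=lambda x,y:((x+.5)/5.4-.5+200,(y+.5)/5.4-.5+165)
b=onz("top",T(613,360),44);u=onz("top",T(604,220),35); print(b,u, onz("side",S(268,130),35),onz("side",S(420,120),44))
print("com",(.26*b+.12*u+.36*np.array([508,-79,0]))/.74)
s=cv2.cvtColor(ctrl.capture("side"),cv2.COLOR_RGB2BGR); 
cv2.imwrite("pics/c3.png",cv2.resize(s[140:270,200:330],None,fx=4,fy=4,interpolation=cv2.INTER_CUBIC))
```

```bash
python3 go.py 501 -79 92 1.1
```

```text
[471.2 -89.4  44. ] [553.8 -81.4  35. ] [561.5 -84.4  35. ] [470.9 -96.6  44. ]
com [502.5 -83.   21.1]
delta [-7.3  0.2 97.3] rot [-0.001  0.002 -0.001] t 5.4 j [-0.38  0.35  1.62  0.    1.18  1.17]
```

View pics/c3.png

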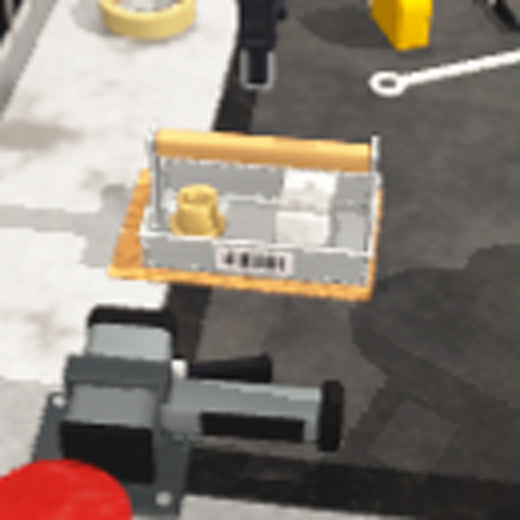

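The side view shows the trigger end at (270,368) standing off the grip again, so it has sprung back. The tote is undisturbed at about (260,215), and the gripper is above it. Next I descend to the handle at the balance point, near x = 503.

hand_motion([
  [-5, 0, 15, 0, 0, 0],
  [-5, 0, 50, 0, 0, 0],
  [-5, 0, 80, 0, 0, 0],
  [-5, 0, 98, 0, 0, 0],
  [-5, 0, 98, 0, 0, 0],
  [-5, 0, 98, 0, 0, 0],
], jaw=1.0)

```text
time_s: 6.0
eef_pos: [503.7, -78.1, 247.6]
ee_rot: [-0.0, 1.0, 0.01, 0.0]
force: [0.0, 0.6, 0.8]
grip_width: 0.998
grip_force: 0.0
```

```bash
python3 go.py 503 -79 91 1.1
```

```text
delta [-0.7  0.9  1.6] rot [-0.    -0.     0.001] t 6.0 j [-0.38  0.46  1.73  0.    0.95  1.17]
```

hand_motion([
  [0, 0, 0, 0, 0, 0],
  [0, 0, 0, 0, 0, 0],
  [0, 0, 0, 0, 0, 0],
  [0, 0, 0, 0, 0, 0],
], jaw=0.3, force=20)

```text
time_s: 6.4
eef_pos: [503.5, -79.1, 247.6]
ee_rot: [0.0, 1.0, 0.009, 0.0]
force: [-0.5, -0.1, 0.1]
grip_width: 0.33
grip_force: 0.0
```

hand_motion([
  [0, 0, 0, 0, 0, 0],
  [0, 0, 0, 0, 0, 0],
  [0, 0, 0, 0, 0, 0],
  [0, 0, 0, 0, 0, 0],
  [0, 0, 0, 0, 0, 0],
  [0, 0, 0, 0, 0, 0],
], jaw=0.0, force=20)

```text
time_s: 7.0
eef_pos: [503.5, -79.2, 247.3]
ee_rot: [0.0, 1.0, 0.009, 0.0]
force: [-0.3, -3.9, 0.2]
grip_width: 0.183
grip_force: 28.0
```

hand_motion([
  [0, 0, 0, 0, 0, 0],
  [0, 0, 0, 0, 0, 0],
  [0, 0, 0, 0, 0, 0],
  [0, 0, 0, 0, 0, 0],
], jaw=0.0, force=100)

```text
time_s: 7.4
eef_pos: [503.6, -79.2, 247.5]
ee_rot: [0.0, 1.0, 0.009, 0.0]
force: [-1.1, -5.1, 4.0]
grip_width: 0.17
grip_force: 98.3
```

hand_motion([
  [0, 0, -1, 0, 0, 0],
  [0, 0, -3, 0, 0, 0],
  [0, 0, -6, 0, 0, 0],
  [0, 0, -10, 0, 0, 0],
  [0, 0, -13, 0, 0, 0],
  [0, 0, -15, 0, 0, 0],
  [0, 0, -15, 0, 0, 0],
  [0, 0, -15, 0, 0, 0],
])

```text
time_s: 8.2
eef_pos: [503.4, -79.1, 262.1]
ee_rot: [-0.0, 1.0, 0.009, -0.0]
force: [0.3, 0.1, -7.4]
grip_width: 0.162
grip_force: 97.6
```

Run:
```python
from h import *
s=ctrl.sense(); print(s["force"],s["wrist_torque"],s["joints"])
im=cv2.cvtColor(ctrl.capture("side"),cv2.COLOR_RGB2BGR)
cv2.imwrite("pics/c4.png",cv2.resize(im[140:250,210:320],None,fx=5,fy=5,interpolation=cv2.INTER_CUBIC))
```

```text
[ 0.34298123  0.06483542 -7.40386384] [-0.01132609  0.02580312 -0.01464627] [-3.85986248e-01  4.42326555e-01  1.71960998e+00  9.74702656e-06
  9.79782841e-01  1.16599470e+00]
```

View pics/c4.png

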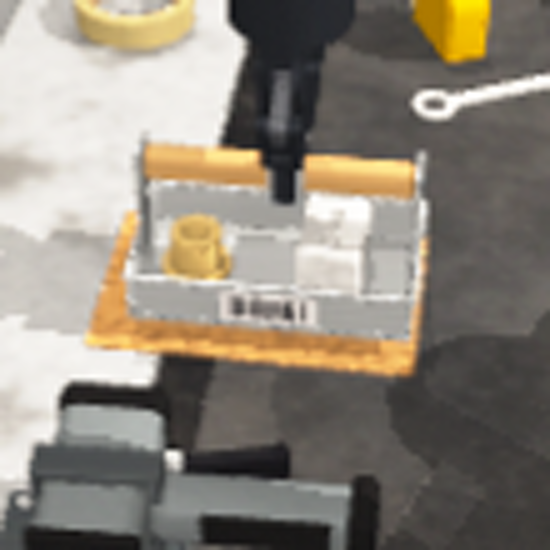

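The tote hangs level just above the mat with its handle from (145,160) to (415,178). The wrist carries the full 7.4 N with almost no moment, and the block and bush are in place. Lifting on gently.

hand_motion([
  [0, 0, -3, 0, 0, 0],
  [0, 0, -10, 0, 0, 0],
  [0, 0, -20, 0, 0, 0],
  [0, 0, -32, 0, 0, 0],
  [0, 0, -44, 0, 0, 0],
  [0, 0, -56, 0, 0, 0],
  [0, 0, -68, 0, 0, 0],
  [0, 0, -80, 0, 0, 0],
])

```text
time_s: 9.05
eef_pos: [503.4, -79.1, 343.4]
ee_rot: [0.0, 1.0, 0.009, 0.0]
force: [-0.3, 0.1, -6.8]
grip_width: 0.17
grip_force: 97.7
```

hand_motion([
  [0, 0, -12, 0, 0, 0],
  [0, 0, -24, 0, 0, 0],
  [0, 0, -36, 0, 0, 0],
  [0, 0, -46, 0, 0, 0],
  [0, 0, -54, 0, 0, 0],
  [0, 0, -59, 0, 0, 0],
  [0, 0, -61, 0, 0, 0],
  [0, 0, -61, 0, 0, 0],
])

```text
time_s: 9.85
eef_pos: [503.5, -79.1, 403.1]
ee_rot: [-0.0, 1.0, 0.009, -0.0]
force: [0.3, -0.3, -7.2]
grip_width: 0.166
grip_force: 97.7
```

hand_motion([
  [0, 0, 0, 0, 0, 0],
  [0, 0, 0, 0, 0, 0],
  [0, 0, 0, 0, 0, 0],
  [0, 0, 0, 0, 0, 0],
  [0, 0, 0, 0, 0, 0],
  [0, 0, 0, 0, 0, 0],
  [0, 0, 0, 0, 0, 0],
  [0, 0, 0, 0, 0, 0],
])

```text
time_s: 10.65
eef_pos: [503.5, -79.1, 403.2]
ee_rot: [-0.0, 1.0, 0.009, 0.0]
force: [-0.5, -0.5, -7.1]
grip_width: 0.171
grip_force: 97.7
```

```bash
python3 - <<'E'
from h import *
s=ctrl.sense(); print(s["force"],s["wrist_torque"],s["dq"].round(3))
im=cv2.cvtColor(ctrl.capture("side"),cv2.COLOR_RGB2BGR)
cv2.imwrite("pics/c5.png",cv2.resize(im[90:240,190:340],None,fx=4,fy=4,interpolation=cv2.INTER_CUBIC))
E
```

```text
[-0.46367107 -0.51144597 -7.06680208] [0.01742777 0.03370319 0.00083995] [ 0.002 -0.001 -0.001  0.     0.     0.001]
```

View pics/c5.png

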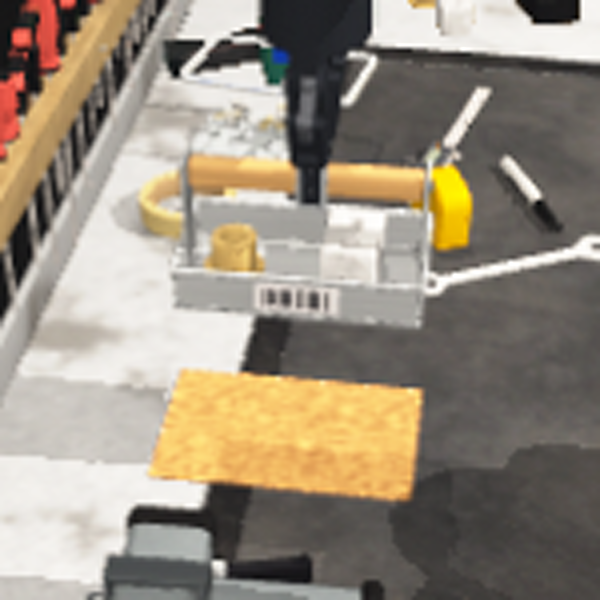

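The tote hangs about 156 mm up over the empty mat, with its handle from (190,172) to (428,183) and the bush and block inside. One numeric level check, then I hand in.

Run:
```python
from h import *
# bottom edge of tote's +y side, seen at crop (175,308),(422,327): height on the vertical plane y=-29
for k in[(175,308),(422,327)]:
    o,d=ray("side",((k[0]+.5)/4-.5+190,(k[1]+.5)/4-.5+90)); print((o+d*(-29-o[1])/d[1]).round(1))
```

```bash
python3 -c "
from rig import ctrl
print(ctrl.sense()['eef_pos'],ctrl.finish_job())"
```

```text
[597.1 -29.  158.5]
[416.7 -29.  161.2]
the job is handed in; nothing more can be done
[503.50123313 -79.06498469 403.19539921] None
```

I squeezed the scanner trigger home and let it spring back, then lifted the tote straight up with the block and bush inside and handed the job in with the arm still holding it. Its underside is about 156 mm above the mat and level to about 1°.

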